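Jack up the front of a bench shaker and hold it

ROBOT

A 6-joint arm with a two-finger parallel gripper is mounted at the origin on the work surface. World frame = base frame: x ahead of the robot, y to its left, z up, the work surface at z = 0. Lengths are in mm, angles in rad, forces in N, time in s.
With the tool pointing down it reaches from about 400 to 925 mm from the base axis. Payload 12.5 kg.
Tool frame: the origin (TCP) lies on the centre line of the jaws, within the pads' length; the fingertips stand 14 mm ahead of it and the grasp point (between the pads) lies 5 mm behind it; z points along the fingers, x is the direction in which the jaws open and shut, and the axes are right-handed (so a half turn about z gives the same grasp; the last joint's range is limited). The gripper opens to 95 mm and grips with 3 to 60 N. Pads are 20 mm wide; open, the fingers measure 119 mm over their backs; the gripper's body (75 mm by 180 mm) begins 59 mm behind the grasp point.
Start: joints at [-1.428, 0.491, 1.559, -0, 1.092, -0.106], TCP at [153.923, -605.766, 228.661] pointing down, gripper open.
Joint ranges: [-3.1, 3.1], [-0.84, 2.19], [0.05, 2.79], [-1.13, 4.28], [0.06, 2.93], [-2.69, 2.69]. Speed limits (rad/s): [2.22, 2.22, 2.79, 3.14, 3.14, 3.14].

INTERFACE

Orientations are given as [roll, pitch, yaw] about the fixed x, y, z axes, in that order (R = Rz(yaw) Ry(pitch) Rx(roll)).
In Python, from cell import state, read_camera, job_done gives the robot as it stands.
- The arm moves only by the shell command python3 -m handwheel 'ROWS'. ROWS is JSON, a list of rows, each an object of numbers: "hand": the finger opening in m, from 0 to 0.0951; "x", "y", "z": the shift along the world's x, y, z in m; "spin": the turn about the world's z in units of 5 degrees (1.0 is 5 degrees). In form: [{"hand": .., "x": .., "y": .., "z": .., "spin": ..}, ...]. A call has 1 to 20 rows; each row is the pose to reach, as a shift and turn from the pose commanded when the call began; what a row does not reach only later rows make up. A row lasts 1/12 s, in which the tool goes at most 41.7 mm and 7.16 degrees, less where a joint would pass 70% of its speed; a pose out of reach is approached as far as the arm can. A call with a gripper value outside its range is refused whole. The fingers move at their own pace and stop on an object; the grip force is fixed at half the most. Time passes only in rows, so rows that repeat a pose let the fingers close. It gives the time, the measured TCP pose, the force and the opening at its end, in the units of the state.
- state(): the state, without advancing time (a new reading comes with each control period).
- read_camera(name): name is "scene" or "top" or "wrist"; returns a dict with "img" (384x512x3 uint8, red, green, blue), "fx", "fy", "cx", "cy" (pixels), "D" ([k1, k2, p1, p2, k3] as OpenCV has them; the pictures are not rectified), "T" (4x4, takes a point from camera to world coordinates). Camera axes: x right, y down, z forward; pixel columns grow to the right and rows downward; lengths in mm; the calibration is good to about 2 mm. A picture is of the moment at which its call begins. There is no depth.
- job_done(): hands the job in, once; it reports no verdict.
The state is a dict: "t": time; "joints": joint angles; "qvel": joint speeds; "tau": joint torques, N m; "eef_pos": TCP position; "tcp_rot": TCP orientation; "ft_force": force on the tool from outside, world axes, zero at the start; "moment": the same for the moment, N m; "opening": opening from 0.0 (shut) to 1.0 (fully open).
Only numpy, scipy, OpenCV 4.12 (cv2) and the standard library are available. Lean on these libraries where they do the work, as an engineer would, in place of code of your own. Each camera call takes 0.05 s, during which the arm holds its last target. There are 200 camera calls.

TASK

The front feet of the bench shaker need to be raised so that a colleague can adjust them. Stand the small lever jack on the bench with its saddle centred under the lift pad on the shaker's front ledge, the handle still up, then press the pump handle all the way down and finish while holding it down, so that the jack alone carries the raised front. Do not shove the shaker out of its place, and leave the beaker, phone and mug where they are.

Things in the scene. Friction and masses are not known exactly. Their poses are not given: they have to be found in the camera images.
- jack: Small loose lever jack, 0.65 to 0.9 kg. Origin: underside of its base, centre; x along the jack towards the saddle, z up. Base plate 230 x 64 mm, 8 mm thick, centred on the origin. The saddle, a flat steel disc 32 mm wide on a ram, is at x = +80 mm; the handle runs back between the cheeks to a black paddle at x = -100 mm, over the base, so pressing it does not tip the jack
- jack_grip (a point): Where to grip the jack from above: between the tops of its two grey upright cheeks, 55 mm straight above the jack's origin. The cheeks are together 40 mm wide across the jack's y (outside), 36 mm long along x, tops 70 mm above the bench; they hold the handle's pivot, on the y axis 45 mm up
- saddle_top (a point): Centre of the top face of the jack's saddle: 60 mm above the bench with the handle up; it rises straight up 80 mm per rad of the handle joint, 24 mm in all
- handle_end (a point): Centre of the top face of the handle's black paddle (36 mm wide, 40 mm long, 10 mm thick), the place to press: x = -100 mm on the jack, about 65 mm above the bench with the handle up, 35 mm when fully down
- pump_handle (a joint): Pump handle, rad: 0 up (saddle low), 0.30 fully down against its stop (saddle high). A spring and the load push it back up when let go; pressing the paddle takes about 3 N at first and 9 to 18 N with the shaker on the saddle
- shaker: Low white bench shaker, 2.6 to 3.7 kg, loose on four rubber feet 12 mm high. Origin: bench level under its centre; x from front to back, z up. Housing 190 mm deep (x), 240 mm wide (y), top 97 mm up. Along its front (-x, the robot's side) a steel ledge 170 mm wide stands out 45 mm, 74 to 82 mm above the bench, outer edge at x = -140 mm
- lift_point (a point): The marked lift point: underside centre of the dark steel lift pad, a 32 mm disc clamped firmly under the ledge, 68 mm above the bench, at x = -120 mm of the shaker, within 40 mm of the ledge's middle. From above it is marked by a square block (top 88 mm up) with a round stud 12 mm wide, 9 mm high, straight over the lift point
- front_foot_left (a point): Bottom of the shaker's front foot on its +y side (x = -80, y = +100 mm of the shaker)
- front_foot_right (a point): Bottom of the shaker's front foot on its -y side (x = -80, y = -100 mm)
- beaker: Bystander: loose glass beaker, 70 mm wide, 90 mm high; origin under its centre. It stands on one side of the bench, the jack on the other
- phone: Bystander: phone in a red case lying on the bench, 150 x 75 x 9 mm; origin under its centre
- mug: Bystander: white mug, 80 mm wide without its handle, 95 mm high; origin under its centre

How it is judged (in metres and radians):
On the way, in this order (a step that is already met when the one before it is completed fails the run):
1. the jack stands flat on the bench with its saddle under the lift point and its handle still up (horizontal distance between saddle_top and lift_point below 0.012 m and height (world z) of each of jack, front_foot_left, front_foot_right below 0.002 m and angle between jack's own z axis and vertical below 0.03 rad and value of joint pump_handle below 0.06 rad), for 0.2 s.
2. the handle is pressed down and the shaker's front feet are off the bench (value of joint pump_handle above 0.25 rad and height (world z) of each of front_foot_left, front_foot_right above 0.005 m), for 0.2 s.
At the end, for the whole second after the job is handed in: Robot still presses the handle down (over 0.25 rad, 2 N); jack flat, saddle within 14 mm of the lift point, carrying over 4 N; both front feet over 5 mm up; shaker still, untouched, its origin within 20 mm of its start; beaker, phone and mug within 30 mm of theirs (all of step 2 and horizontal distance between saddle_top and lift_point below 0.014 m and contact force between jack and shaker above 4 N and contact force between any of the fingers, the arm and jack above 2 N and contact force between each of the fingers, the arm and shaker below 0.5 N and height (world z) of jack below 0.003 m and angle between jack's own z axis and vertical below 0.05 rad and linear speed of shaker below 0.02 m/s and distance of shaker from where it was at the start of the episode below 0.02 m and distance of each of beaker, phone, mug from where it was at the start of the episode below 0.03 m); the arm keeps its last pose, push and grip.
It fails at once if the shaker is shoved out of its place (moved over 25 mm) (distance of shaker from where it was at the start of the episode above 0.025 m).
It fails at once if the beaker, phone or mug is moved by over 40 mm (distance of any of beaker, phone, mug from where it was at the start of the episode above 0.04 m).
It also fails if it takes over 51 s, if anything falls off the work surface, if the arm or the gripper's body presses on something with over 40 N, if the wrist force passes 120 N, or if a joint passes its speed limit or range.

## Working session

There is one attempt and no reset: what is moved stays moved. The work goes in short steps, Python scripts to look and compute and a shell command to move; the robot and the scene stay as the last step left them, time stands still between calls to the robot, and variables do not carry over. Pictures are saved under pics/ and viewed, about 8 in all and at most 12, crops included, and the job is handed in when it is done.

```bash
ls; mkdir -p pics; cat > h.py <<'E'
import numpy as np, cv2
from cell import state, read_camera
def snap(n,f):
    c=read_camera(n); cv2.imwrite(f'pics/{f}.png',cv2.cvtColor(c['img'],cv2.COLOR_RGB2BGR)); np.savez(f'pics/{f}.npz',**c); return c
def load(f): return np.load(f'pics/{f}.npz')
def px2w(c,uv,z):
    K=np.array([[c['fx'],0,c['cx']],[0,c['fy'],c['cy']],[0,0,1]],float)
    p=cv2.undistortPoints(np.array(uv,float).reshape(-1,1,2),K,np.array(c['D'],float)).reshape(-1,2)
    d=np.c_[p,np.ones(len(p))]@c['T'][:3,:3].T; o=c['T'][:3,3]
    return o+d*((np.asarray(z,float)-o[2])/d[:,2])[:,None]
E
python3 -c "
from h import *
a=snap('top','top0');b=snap('scene','sc0')
print(a['T'],a['fx'],state())
i=cv2.imread('pics/top0.png');cv2.imwrite('pics/top0b.png',cv2.resize(i,(800,600),interpolation=cv2.INTER_CUBIC))"
```

```text
pics
[[-2.42661923e-02 -9.86098206e-01  1.64382118e-01  4.19311660e+02]
 [-9.99502118e-01  2.72479096e-02  1.59080815e-02 -3.39833543e+00]
 [-2.01659997e-02 -1.63914246e-01 -9.86268448e-01  1.01086519e+03]
 [ 0.00000000e+00  0.00000000e+00  0.00000000e+00  1.00000000e+00]] 408.11259194069765 {'t': 0.1, 'joints': array([-1.42761536e+00,  4.91488607e-01,  1.55939789e+00,  1.68789319e-06,
        1.09167753e+00, -1.05618033e-01]), 'qvel': array([ 0.00033176, -0.00089919, -0.00226172,  0.00040424, -0.00090478,
       -0.00151455]), 'tau': array([ 3.63606567e-03, -6.13625121e+01, -2.58604342e+01,  6.94673415e-02,
        4.70212474e-02, -5.36134712e-05]), 'eef_pos': array([ 153.88284975, -605.55355808,  228.12357343]), 'tcp_rot': array([-3.14148876e+00,  9.65799682e-04, -1.32199806e+00]), 'ft_force': array([-0.03760302,  0.2925782 , -0.09158519]), 'moment': array([-0.02972626, -0.03281327, -0.00740542]), 'opening': 1.0002286904058177}
```

View pics/top0b.png

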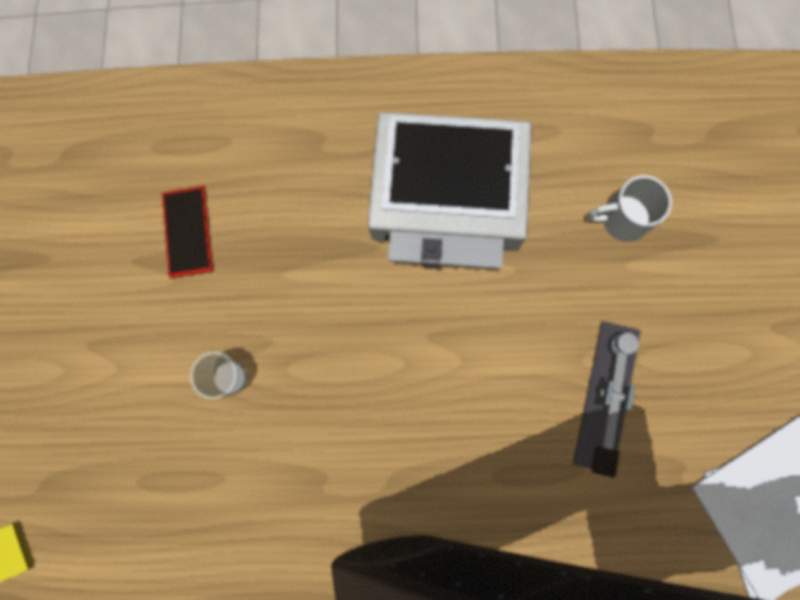

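View pics/sc0.png

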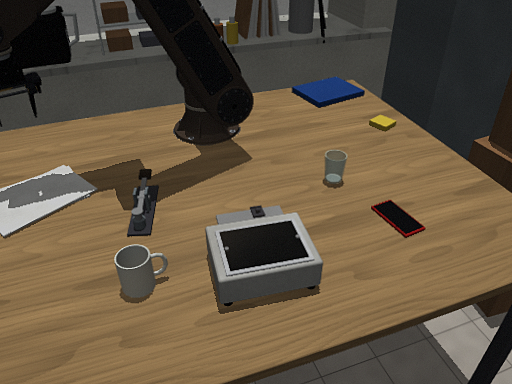

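The top view (800x600) shows the jack at right with its saddle at (626,343) and its paddle at (605,460). The lift block is at (432,250), and the shaker is top centre. The ledge's front corners are at (389,261) and (502,268). The beaker is at (215,375), the mug at (640,205) and the phone at (188,231).

```bash
python3 -c "
from h import *
np.set_printoptions(suppress=True,precision=1)
c=load('top0')
P=np.array([(626,343),(605,461),(616,393),(432,248),(389,261),(502,268),(378,113),(530,123),(602,322),(638,330),(575,464)])
Z=[60,65,70,97,82,82,97,97,8,8,8]
w=px2w(c,(P+.5)/1.5625-.5,Z);print(w)
d=w[0]-w[1];print('jack yaw',np.degrees(np.arctan2(d[1],d[0])))
d=w[8]-w[10];print('jack yaw base',np.degrees(np.arctan2(d[1],d[0])))
for a,b in((4,5),(6,7)):
  d=w[a]-w[b];print('shaker yaw',np.degrees(np.arctan2(-d[0],d[1])))
"
```

```text
[[ 506.1 -321.1   60. ]
 [ 334.5 -276.    65. ]
 [ 432.1 -297.3   70. ]
 [ 651.   -33.2   97. ]
 [ 636.7   31.1   82. ]
 [ 621.3 -136.9   82. ]
 [ 867.9   42.8   97. ]
 [ 844.3 -190.    97. ]
 [ 545.4 -302.5    8. ]
 [ 531.  -359.4    8. ]
 [ 326.5 -245.6    8. ]]
jack yaw -14.711702149986015
jack yaw base -14.566437596289243
shaker yaw -5.249555882935539
shaker yaw -5.775812522834704
```

```bash
python3 -m handwheel '[{"x":0.02,"y":0.02,"spin":-0.5},{"x":0.05,"y":0.05,"spin":-1},{"x":0.08,"y":0.08,"spin":-2},{"x":0.105,"y":0.11,"spin":-3},{"x":0.13,"y":0.14,"spin":-4},{"x":0.155,"y":0.17,"spin":-5},{"x":0.18,"y":0.2,"spin":-5.8},{"x":0.205,"y":0.23,"spin":-5.8},{"x":0.23,"y":0.26,"spin":-5.8},{"x":0.25,"y":0.28,"spin":-5.8},{"x":0.265,"y":0.295,"spin":-5.8},{"x":0.275,"y":0.305,"spin":-5.8},{"x":0.275,"y":0.305,"spin":-5.8},{"x":0.275,"y":0.305,"spin":-5.8}]'
python3 -c "
from h import *
snap('wrist','w1')
i=cv2.imread('pics/w1.png');cv2.imwrite('pics/w1b.png',cv2.resize(i,(800,600),interpolation=cv2.INTER_CUBIC))"
```

```text
invalid input
```

View pics/w1b.png

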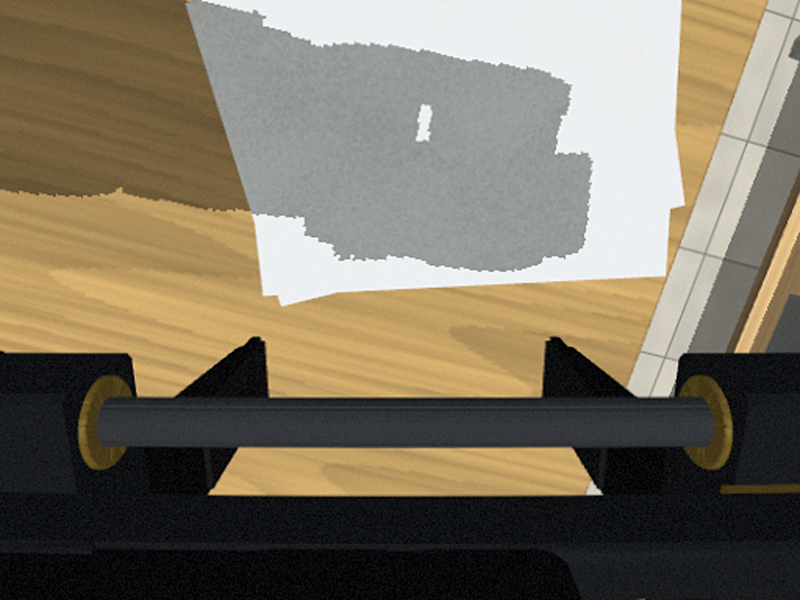

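The move was refused, most likely because every row needs all five keys. The picture shows only the start pose, with fingertips at (260,340) and (550,340). I'll resend with full rows.

```bash
python3 -m handwheel '[{"hand":0.095,"x":0.02,"y":0.02,"z":0,"spin":-0.5},{"hand":0.095,"x":0.05,"y":0.05,"z":0,"spin":-1},{"hand":0.095,"x":0.08,"y":0.08,"z":0,"spin":-2},{"hand":0.095,"x":0.105,"y":0.11,"z":0,"spin":-3},{"hand":0.095,"x":0.13,"y":0.14,"z":0,"spin":-4},{"hand":0.095,"x":0.155,"y":0.17,"z":0,"spin":-5},{"hand":0.095,"x":0.18,"y":0.2,"z":0,"spin":-5.8},{"hand":0.095,"x":0.205,"y":0.23,"z":0,"spin":-5.8},{"hand":0.095,"x":0.23,"y":0.26,"z":0,"spin":-5.8},{"hand":0.095,"x":0.25,"y":0.28,"z":0,"spin":-5.8},{"hand":0.095,"x":0.265,"y":0.295,"z":0,"spin":-5.8},{"hand":0.095,"x":0.275,"y":0.305,"z":0,"spin":-5.8},{"hand":0.095,"x":0.275,"y":0.305,"z":0,"spin":-5.8},{"hand":0.095,"x":0.275,"y":0.305,"z":0,"spin":-5.8}]' | tee o.txt
grep -q invalid o.txt || python3 -c "
from h import *
snap('wrist','w2')
i=cv2.imread('pics/w2.png');cv2.imwrite('pics/w2b.png',cv2.resize(i,(800,600),interpolation=cv2.INTER_CUBIC))"
```

```text
t: 1.32
eef_pos: [429.1, -300.4, 228.5]
tcp_rot: [3.141, -0.0, -1.827]
ft_force: [0.8, -0.2, 0.0]
opening: 0.998
```

View pics/w2b.png

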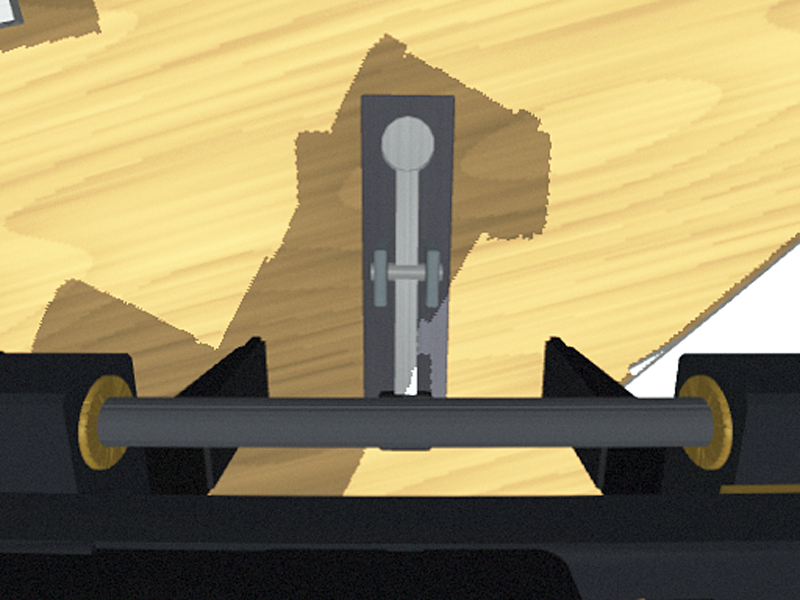

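The wrist view shows the jack lined up with the jaws. The saddle is at (408,144), the cheek tops at (380,278) and (433,278), and the base's front corners at (362,96) and (454,96).

```bash
python3 -c "
from h import *
np.set_printoptions(suppress=True,precision=1)
c=load('w2')
P=np.array([(408,144),(380,278),(433,278),(406,278),(362,96),(454,96),(362,330)])
w=px2w(c,(P+.5)/1.5625-.5,[60,70,70,70,8,8,8]);print(w)
for a,b in((0,3),(4,6)):
  d=w[a]-w[b];print('yaw',np.degrees(np.arctan2(d[1],d[0])))
u=np.array([np.cos(np.radians(-14.6)),np.sin(np.radians(-14.6))])
print(w[0,:2]-80*u,(w[4]+w[5])[:2]/2-115*u, state()['eef_pos'],np.degrees(state()['tcp_rot'][2]))
"
```

```text
[[ 506.5 -322.2   60. ]
 [ 434.4 -285.9   70. ]
 [ 426.3 -317.1   70. ]
 [ 430.4 -301.2   70. ]
 [ 547.1 -301.     8. ]
 [ 531.4 -361.1    8. ]
 [ 388.4 -256.5    8. ]]
yaw -15.478816787127068
yaw -15.685088988728493
[ 429.1 -302.1] [ 428.  -302.1] [ 428.7 -300.9  228.5] -104.71529575905588
```

```bash
python3 -m handwheel '[{"hand":0.095,"x":0,"y":-0.001,"z":-0.03,"spin":-0.1},{"hand":0.095,"x":0,"y":-0.001,"z":-0.06,"spin":-0.1},{"hand":0.095,"x":0,"y":-0.001,"z":-0.09,"spin":-0.1},{"hand":0.095,"x":0,"y":-0.001,"z":-0.12,"spin":-0.1},{"hand":0.095,"x":0,"y":-0.001,"z":-0.145,"spin":-0.1},{"hand":0.095,"x":0,"y":-0.001,"z":-0.165,"spin":-0.1},{"hand":0.095,"x":0,"y":-0.001,"z":-0.178,"spin":-0.1},{"hand":0.095,"x":0,"y":-0.001,"z":-0.178,"spin":-0.1},{"hand":0.03,"x":0,"y":-0.001,"z":-0.178,"spin":-0.1},{"hand":0.03,"x":0,"y":-0.001,"z":-0.178,"spin":-0.1},{"hand":0.03,"x":0,"y":-0.001,"z":-0.178,"spin":-0.1},{"hand":0.03,"x":0,"y":-0.001,"z":-0.178,"spin":-0.1},{"hand":0.03,"x":0,"y":-0.001,"z":-0.178,"spin":-0.1},{"hand":0.03,"x":0,"y":-0.001,"z":-0.178,"spin":-0.1},{"hand":0.03,"x":0,"y":-0.001,"z":-0.178,"spin":-0.1},{"hand":0.03,"x":0,"y":-0.001,"z":-0.178,"spin":-0.1},{"hand":0.03,"x":0,"y":-0.001,"z":-0.178,"spin":-0.1}]'
```

```text
t: 2.78
eef_pos: [429.0, -301.7, 50.7]
tcp_rot: [3.142, 0.0, -1.837]
ft_force: [5.0, 11.6, 8.2]
opening: 0.425
```

```bash
python3 -m handwheel '[{"hand":0.03,"x":0,"y":0,"z":0.01,"spin":0},{"hand":0.03,"x":0,"y":0,"z":0.03,"spin":0},{"hand":0.03,"x":0,"y":0.01,"z":0.05,"spin":0},{"hand":0.03,"x":0.01,"y":0.03,"z":0.06,"spin":0.2},{"hand":0.03,"x":0.015,"y":0.055,"z":0.06,"spin":0.4},{"hand":0.03,"x":0.02,"y":0.08,"z":0.06,"spin":0.6},{"hand":0.03,"x":0.025,"y":0.105,"z":0.06,"spin":0.8},{"hand":0.03,"x":0.03,"y":0.13,"z":0.06,"spin":1},{"hand":0.03,"x":0.035,"y":0.155,"z":0.06,"spin":1.2},{"hand":0.03,"x":0.04,"y":0.18,"z":0.06,"spin":1.4},{"hand":0.03,"x":0.045,"y":0.205,"z":0.06,"spin":1.6},{"hand":0.03,"x":0.05,"y":0.23,"z":0.06,"spin":1.8},{"hand":0.03,"x":0.055,"y":0.255,"z":0.06,"spin":1.9},{"hand":0.03,"x":0.06,"y":0.272,"z":0.06,"spin":1.9},{"hand":0.03,"x":0.063,"y":0.281,"z":0.06,"spin":1.9},{"hand":0.03,"x":0.063,"y":0.284,"z":0.06,"spin":1.9},{"hand":0.03,"x":0.063,"y":0.284,"z":0.06,"spin":1.9},{"hand":0.03,"x":0.063,"y":0.284,"z":0.06,"spin":1.9}]'
python3 -c "
from h import *
snap('wrist','w3')
i=cv2.imread('pics/w3.png');cv2.imwrite('pics/w3b.png',cv2.resize(i,(800,600),interpolation=cv2.INTER_CUBIC))
snap('top','top3')"
```

```text
t: 4.28
eef_pos: [491.6, -18.3, 110.6]
tcp_rot: [3.141, -0.0, -1.671]
ft_force: [-0.2, -1.2, -6.9]
opening: 0.42
```

View pics/w3b.png

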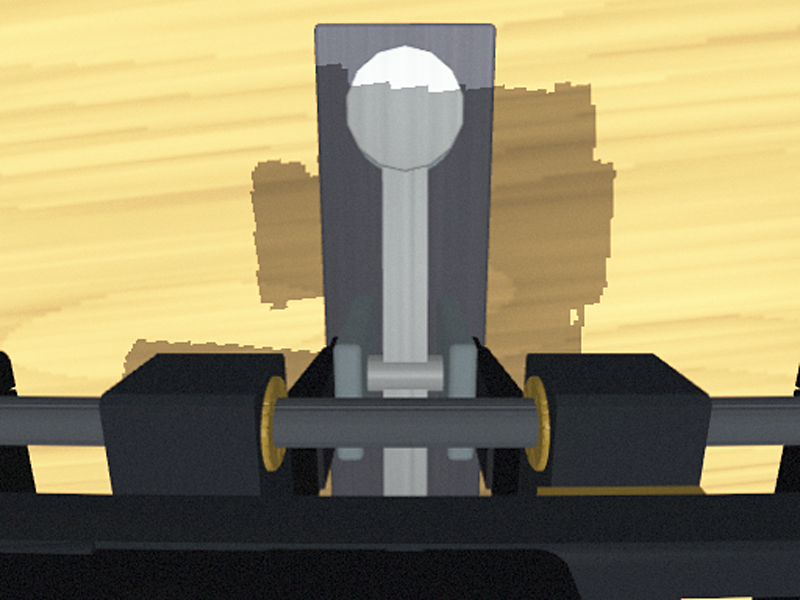

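The wrist view shows the jack held square in the jaws with the saddle at (405,108). The block is out of frame. I'll compare the saddle and the lift block in the same top-camera frame.

```bash
python3 -c "
from h import *
np.set_printoptions(suppress=True,precision=1)
c=load('w3');print(px2w(c,(np.array([(405,108)])+.5)/1.5625-.5,[120]))
i=cv2.imread('pics/top3.png')[130:250,220:350]
cv2.imwrite('pics/c3.png',cv2.resize(i,None,fx=5,fy=5,interpolation=cv2.INTER_CUBIC))"
```

```text
[[572.2 -25.9 120. ]]
```

View pics/c3.png

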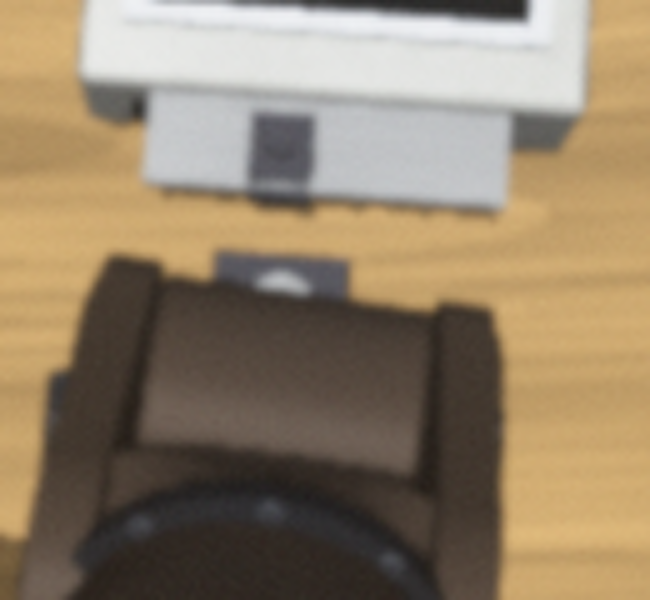

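The crop shows the block's top with its stud at about (283,149). The ledge's front top edge runs from (145,183) to (503,203), the jack base's front corners are at (217,252) and (348,264), and the saddle's front is at (282,272).

```bash
python3 -c "
from h import *
np.set_printoptions(suppress=True,precision=1)
c=load('top3')
P=np.array([(283,149),(253,115),(312,115),(145,183),(503,203),(280,190),(217,252),(348,264),(282,272),(83,78),(588,110)])
w=px2w(c,(P+.5)/5-.5+[220,130],[95,88,88,82,82,82,68,68,120,97,97]);print(w)
for a,b in((3,4),(9,10)):
  d=w[a]-w[b];t=np.arctan2(-d[0],d[1]);print('yaw',np.degrees(t))
u=np.array([np.cos(np.radians(-5.5)),np.sin(np.radians(-5.5))])
print('lift from edge',w[5,:2]+20*u,'from block back',(w[1]+w[2])[:2]/2, 'origin jack',(w[6]+w[7])[:2]/2-115*u,'housing front->lift x',(w[9]+w[10])[:2]/2-25*u)
"
```

```text
[[ 649.5  -33.    95. ]
 [ 668.   -19.8   88. ]
 [ 667.2  -47.3   88. ]
 [ 638.3   31.5   82. ]
 [ 624.  -135.    82. ]
 [ 633.1  -31.4   82. ]
 [ 607.3   -1.2   68. ]
 [ 599.8  -62.6   68. ]
 [ 587.1  -30.   120. ]
 [ 685.6   58.7   97. ]
 [ 663.6 -174.4   97. ]]
yaw -4.896835617510148
yaw -5.393992780202717
lift from edge [653.1 -33.3] from block back [667.6 -33.5] origin jack [489.1 -20.9] housing front->lift x [649.7 -55.5]
```

```bash
python3 -m handwheel '[{"hand":0.03,"x":0,"y":0,"z":-0.02,"spin":0},{"hand":0.03,"x":0,"y":0,"z":-0.04,"spin":0},{"hand":0.03,"x":0,"y":0,"z":-0.05,"spin":0},{"hand":0.03,"x":0,"y":0,"z":-0.057,"spin":0},{"hand":0.03,"x":0.01,"y":-0.001,"z":-0.057,"spin":0},{"hand":0.03,"x":0.02,"y":-0.002,"z":-0.057,"spin":0},{"hand":0.03,"x":0.03,"y":-0.003,"z":-0.057,"spin":0},{"hand":0.03,"x":0.04,"y":-0.004,"z":-0.057,"spin":0},{"hand":0.03,"x":0.05,"y":-0.005,"z":-0.057,"spin":0},{"hand":0.03,"x":0.06,"y":-0.006,"z":-0.057,"spin":0},{"hand":0.03,"x":0.07,"y":-0.006,"z":-0.057,"spin":0},{"hand":0.03,"x":0.076,"y":-0.006,"z":-0.057,"spin":0},{"hand":0.03,"x":0.08,"y":-0.006,"z":-0.057,"spin":0},{"hand":0.03,"x":0.0805,"y":-0.006,"z":-0.057,"spin":0},{"hand":0.03,"x":0.0805,"y":-0.006,"z":-0.059,"spin":0},{"hand":0.03,"x":0.0805,"y":-0.006,"z":-0.06,"spin":0},{"hand":0.03,"x":0.0805,"y":-0.006,"z":-0.06,"spin":0},{"hand":0.03,"x":0.0805,"y":-0.006,"z":-0.06,"spin":0}]'
python3 -c "
from h import *
snap('wrist','w4');snap('top','top4');snap('scene','sc4')
i=cv2.imread('pics/w4.png');s=cv2.imread('pics/sc4.png')[150:310,180:340];
a=cv2.resize(i,(400,300));t=cv2.imread('pics/top4.png')[110:230,220:350]
j=np.zeros((600,800,3),np.uint8);j[:300,:400]=a;j[:300,400:700]=cv2.resize(s,(300,300),interpolation=2);j[300:,:325]=cv2.resize(t,(325,300),interpolation=2)
cv2.imwrite('pics/m4.png',j)"
```

```text
t: 5.88
eef_pos: [572.0, -23.7, 50.8]
tcp_rot: [3.141, -0.0, -1.671]
ft_force: [-1.7, 0.2, -3.6]
opening: 0.418
```

View pics/m4.png

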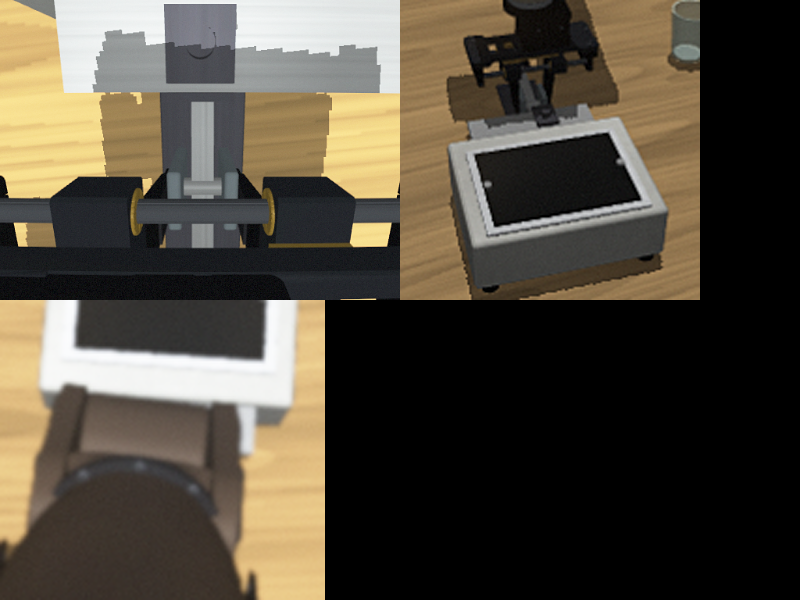

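In the wrist quadrant the lift block spans (164..236, 4..83) with its stud at about (202,42). That puts it straight ahead of the jack's axis.

```bash
python3 -c "
from h import *
np.set_printoptions(suppress=True,precision=1)
c=load('w4')
P=np.array([(202,42),(164,4),(236,4),(164,83),(236,83)])
print(px2w(c,(P+.5)*1.28-.5,[97,88,88,88,88]))
i=cv2.imread('pics/w4.png')[:130,180:340];cv2.imwrite('pics/w4c.png',cv2.resize(i,None,fx=4,fy=4,interpolation=2))
print(state()['ft_force'],state()['eef_pos'])
"
```

```text
[[652.9 -31.1  97. ]
 [670.6 -17.1  88. ]
 [667.7 -46.7  88. ]
 [639.1 -13.   88. ]
 [636.  -44.4  88. ]]
[-2.9  0.4 -1.9] [572.  -23.7  50.8]
```

View pics/w4c.png

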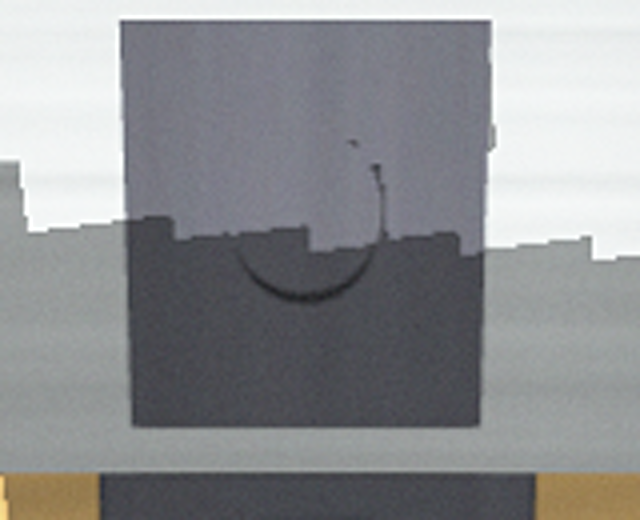

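The stud measures (652.9,-31.1) and the saddle should be at (652.6,-31.3), so they agree within about 2 mm. Next I release, rise, move back over the paddle and close the fingers.

```bash
python3 -m handwheel '[{"hand":0.06,"x":0,"y":0,"z":0,"spin":0},{"hand":0.07,"x":0,"y":0,"z":0,"spin":0},{"hand":0.07,"x":0,"y":0,"z":0,"spin":0},{"hand":0.07,"x":0,"y":0,"z":0,"spin":0},{"hand":0.07,"x":0,"y":0,"z":0.02,"spin":0},{"hand":0.07,"x":0,"y":0,"z":0.04,"spin":0},{"hand":0.07,"x":0,"y":0,"z":0.065,"spin":0},{"hand":0.03,"x":-0.02,"y":0.002,"z":0.065,"spin":0},{"hand":0,"x":-0.045,"y":0.0045,"z":0.065,"spin":0},{"hand":0,"x":-0.07,"y":0.007,"z":0.065,"spin":0},{"hand":0,"x":-0.09,"y":0.009,"z":0.065,"spin":0},{"hand":0,"x":-0.0995,"y":0.01,"z":0.065,"spin":0},{"hand":0,"x":-0.0995,"y":0.01,"z":0.065,"spin":0},{"hand":0,"x":-0.0995,"y":0.01,"z":0.065,"spin":0},{"hand":0,"x":-0.0995,"y":0.01,"z":0.065,"spin":0}]'
python3 -c "
from h import *
snap('wrist','w5')
i=cv2.imread('pics/w5.png');cv2.imwrite('pics/w5b.png',cv2.resize(i,(800,600),interpolation=cv2.INTER_CUBIC))"
```

```text
t: 7.28
eef_pos: [474.4, -14.0, 115.8]
tcp_rot: [-3.14, -0.0, -1.671]
ft_force: [0.4, 0.3, 0.2]
opening: 0.231
```

View pics/w5b.png

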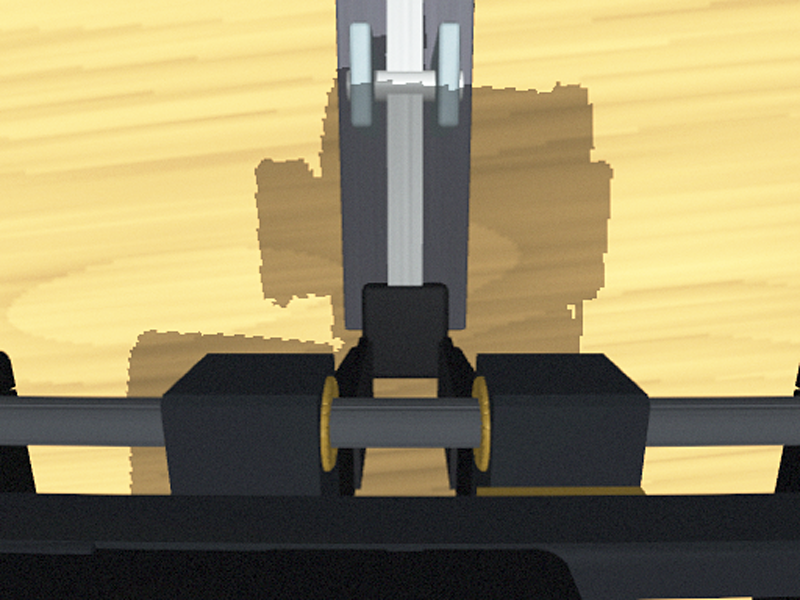

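The jack stands straight behind the tool. The cheeks are at (405,75) and the paddle spans (363..448, 283..377). The fingers are still closing.

```bash
python3 -c "
from h import *
np.set_printoptions(suppress=True,precision=1)
print(px2w(load('w5'),(np.array([(405,75),(405,330),(405,82)])+.5)/1.5625-.5,[70,65,45]),state()['eef_pos'])"
python3 -m handwheel '[{"hand":0,"x":0,"y":0,"z":-0.01,"spin":0},{"hand":0,"x":0,"y":0,"z":-0.02,"spin":0},{"hand":0,"x":0,"y":0,"z":-0.028,"spin":0},{"hand":0,"x":0,"y":0,"z":-0.032,"spin":0},{"hand":0,"x":0,"y":0,"z":-0.032,"spin":0}]'
```

```text
[[572.4 -23.3  70. ]
 [475.9 -13.7  65. ]
 [574.  -23.5  45. ]] [474.2 -14.  115.7]
t: 7.75
eef_pos: [473.0, -13.8, 82.8]
tcp_rot: [3.14, 0.0, -1.671]
ft_force: [1.0, 0.0, 0.3]
opening: 0.005
```

Closed over the paddle, with the tips about 4 mm above it. Now I press slowly.

```bash
python3 -m handwheel '[{"hand":0,"x":0.001,"y":0,"z":-0.003,"spin":0},{"hand":0,"x":0.001,"y":0,"z":-0.006,"spin":0},{"hand":0,"x":0.001,"y":0,"z":-0.009,"spin":0},{"hand":0,"x":0.001,"y":0,"z":-0.012,"spin":0},{"hand":0,"x":0.001,"y":0,"z":-0.015,"spin":0},{"hand":0,"x":0.001,"y":0,"z":-0.018,"spin":0},{"hand":0,"x":0.001,"y":0,"z":-0.021,"spin":0},{"hand":0,"x":0.001,"y":0,"z":-0.024,"spin":0},{"hand":0,"x":0.001,"y":0,"z":-0.026,"spin":0},{"hand":0,"x":0.001,"y":0,"z":-0.028,"spin":0},{"hand":0,"x":0.001,"y":0,"z":-0.03,"spin":0},{"hand":0,"x":0.001,"y":0,"z":-0.032,"spin":0},{"hand":0,"x":0.001,"y":0,"z":-0.033,"spin":0},{"hand":0,"x":0.001,"y":0,"z":-0.034,"spin":0},{"hand":0,"x":0.001,"y":0,"z":-0.034,"spin":0},{"hand":0,"x":0.001,"y":0,"z":-0.034,"spin":0},{"hand":0,"x":0.001,"y":0,"z":-0.034,"spin":0}]'
python3 -c "
from h import *
snap('wrist','w6');snap('scene','sc6')
i=cv2.imread('pics/w6.png');s=cv2.imread('pics/sc6.png')[150:310,180:340];s0=cv2.imread('pics/sc4.png')[150:310,180:340]
j=np.zeros((600,800,3),np.uint8);j[:300,:400]=cv2.resize(i,(400,300));j[300:,:300]=cv2.resize(s0,(300,300),interpolation=2);j[200:,400:]=cv2.resize(s,(400,400),interpolation=2)
cv2.imwrite('pics/m6.png',j)"
```

```text
t: 9.17
eef_pos: [473.6, -13.7, 50.3]
tcp_rot: [-3.142, -0.0, -1.671]
ft_force: [-5.3, 0.5, 17.3]
opening: 0.004
```

View pics/m6.png

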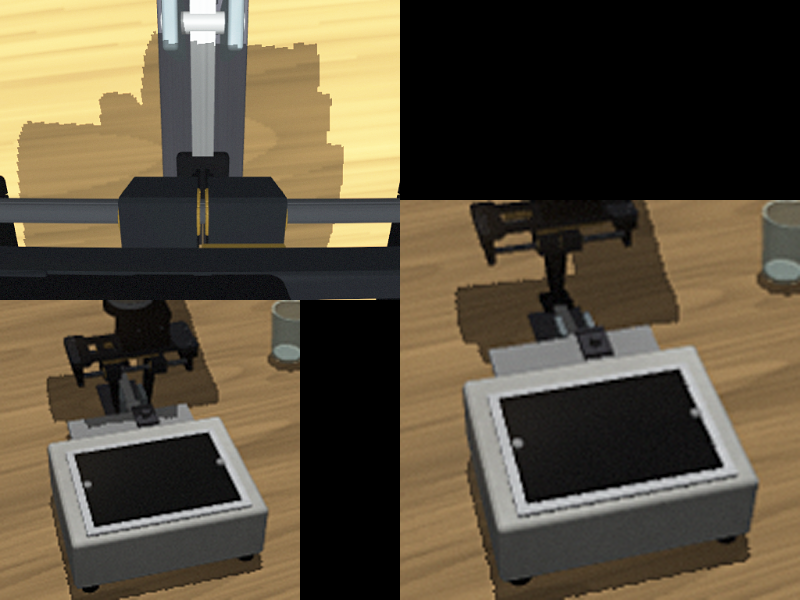

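The fingers are on the paddle at wrist-quadrant (203,170), and the shaker is tilted with its ledge raised in the scene view. The force is 17 N at tip height 36 mm. I'll press the last bit down to the stop.

```bash
python3 -m handwheel '[{"hand":0,"x":0,"y":0,"z":-0.001,"spin":0},{"hand":0,"x":0,"y":0,"z":-0.002,"spin":0},{"hand":0,"x":0,"y":0,"z":-0.0025,"spin":0},{"hand":0,"x":0,"y":0,"z":-0.0025,"spin":0},{"hand":0,"x":0,"y":0,"z":-0.0025,"spin":0},{"hand":0,"x":0,"y":0,"z":-0.0025,"spin":0}]'
python3 -c "
from h import *
snap('top','top7');snap('scene','sc7')
a=[cv2.cvtColor(load(f)['img'],cv2.COLOR_RGB2GRAY) for f in('sc4','sc7')]
# shift of shaker's top in the top view between start and now
t=[cv2.cvtColor(load(f)['img'],cv2.COLOR_RGB2GRAY) for f in('top0','top7')]
for n,(r0,r1,c0,c1) in dict(shaker_back=(65,110,232,345),beaker=(215,262,112,165),mug=(105,160,372,435),phone=(112,182,98,142)).items():
  r=cv2.matchTemplate(t[1],t[0][r0:r1,c0:c1],cv2.TM_CCOEFF_NORMED);m=cv2.minMaxLoc(r);print(n,m[3][0]-c0,m[3][1]-r0,round(m[1],3))
j=np.hstack([cv2.imread(f'pics/{f}.png')[60:160,220:350] for f in('top0','top7')])
k=np.hstack([cv2.imread(f'pics/{f}.png')[190:310,195:325] for f in('sc0','sc7')])
cv2.imwrite('pics/m7.png',np.vstack([cv2.resize(j,(700,270),interpolation=2),cv2.resize(k,(700,323),interpolation=2)]))"
```

```text
t: 9.77
eef_pos: [473.8, -13.8, 48.9]
tcp_rot: [-3.14, -0.0, -1.671]
ft_force: [-10.4, 1.0, 37.3]
opening: 0.007
shaker_back 0 -1 0.995
beaker 0 0 0.998
mug 0 0 0.994
phone 0 0 0.999
```

View pics/m7.png

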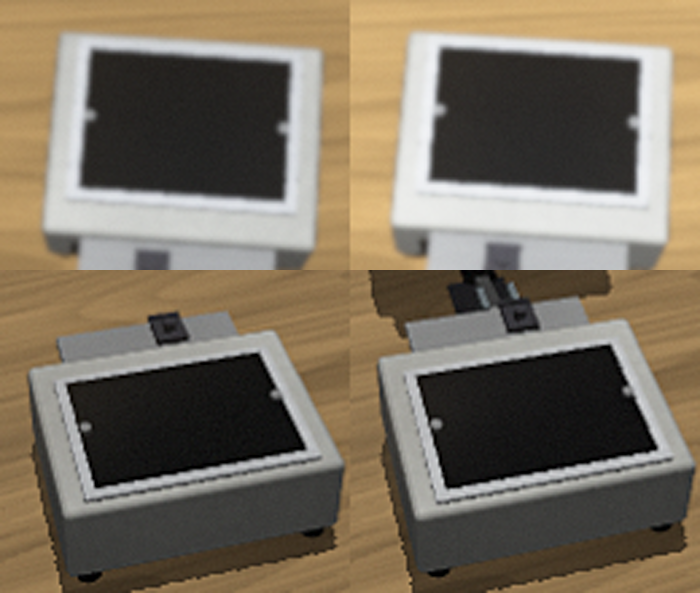

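The handle is on its stop: the tip is at 35 mm and the force jumped to 37 N. The shaker has tilted in place and the bystanders haven't moved. I'll ease off slightly for margin, then hand in.

```bash
python3 -m handwheel '[{"hand":0,"x":0,"y":0,"z":0.0007,"spin":0},{"hand":0,"x":0,"y":0,"z":0.0007,"spin":0},{"hand":0,"x":0,"y":0,"z":0.0007,"spin":0},{"hand":0,"x":0,"y":0,"z":0.0007,"spin":0}]'
python3 -c "
from cell import job_done,state
s=state();print(s['eef_pos'],s['ft_force'])
if 12<s['ft_force'][2]<38 and s['eef_pos'][2]<50.5: print(job_done())"
```

```text
t: 10.2
eef_pos: [473.7, -13.7, 49.3]
tcp_rot: [-3.141, -0.0, -1.671]
ft_force: [-8.4, 0.7, 31.0]
opening: 0.006
[473.74518645 -13.72897543  49.25903363] [-8.44851639  0.72914774 30.97466711]
the job is handed in; nothing more can be done
None
```

The jack is standing under the shaker's lift pad, and the closed fingers are holding its handle down on the stop. I handed the job in at about 10.2 s and it returned no verdict.

- **Placing:** I gripped the jack by its cheeks and set it down with the saddle about 2 mm or less from the lift point, by the wrist camera. The top camera put the lift point 1–3 mm from the wrist-camera reading.
- **Pressing:** At hand-in the fingertips were 35 mm above the bench, the fully-down height, pushing with 31 N. I backed off 0.7 mm from a 37 N peak to leave margin. There is also about 8 N of sideways force on the tool.
- **Shaker and bystanders:** The images show the shaker's front raised. Its outline shifted about one pixel in the top view, which fits the tilt. The beaker, phone and mug show no shift.
- **Not checked directly:** I did not measure the height of the front feet. I infer they are off the bench from the full handle stroke and the visible tilt.

The first move command was refused as invalid because its rows left out some values. It did not move the arm, and I resent it with full rows.

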